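Load the blister card press and start it

ROBOT

A 6-joint arm with a two-finger parallel gripper is mounted at the origin on the work surface. World frame = base frame: x ahead of the robot, y to its left, z up, the work surface at z = 0. Lengths are in m, angles in degrees, forces in N, time in s.
With the tool pointing down it reaches from about 0.25 to 0.725 m from the base axis. Payload 9.7 kg.
Tool frame: the origin (TCP) lies at the centre of the arm's flange, where the gripper is bolted on; the fingertips stand 173 mm ahead of it and the grasp point (between the pads) lies bot.grip_depth ahead of it (bot.grip_depth is the distance from the TCP to the grasp point, in m); z points along the fingers, y is the direction in which the jaws open and shut (so a half turn about z gives the same grasp; the last joint's range is limited). The gripper opens to 85 mm and grips with 20 to 120 N. Pads are 22 mm wide; open, the fingers measure 114 mm over their backs; the gripper's body (76 mm by 85 mm) begins 54 mm behind the grasp point. The pads swing forward as they close: fully open they stand 13 mm farther back than shut.
Start: joints at [-70.302, 4.979, 10.078, 95.1, 0, 90], TCP at [0.185, -0.518, 0.405] pointing down, gripper open.
Joint ranges: [-179.16, 179.16], [-48.56, 103.87], [-65.8, 70.77], [-126.05, 130.52], [-82.76, 87.17], [-180, 180]. Speed limits (degrees/s): [127.2, 127.2, 147.25, 180, 180, 180].

INTERFACE

Orientations are given as [roll, pitch, yaw] about the fixed x, y, z axes, in that order (R = Rz(yaw) Ry(pitch) Rx(roll)).
In Python, from workcell import status, viewer, bot gives the robot as it stands. The module is installed in compiled form; this text tells all that it offers.
- The arm moves only by the tool move_arm, never from a script. Its argument "commands" is a list of rows, each an object with "claw": the gripper's target within -1 to 1 (fully open at 1, half-way at 0, shut at -1); "travel": the shift along the tool's x, y, z in cm, a list of three; "turn": the turn about the tool's z in degrees. A call has 1 to 5 rows; each row shifts and turns the commanded pose from where the row before left it, along the tool's axes as they then stand; what a row does not reach is not made up. A row lasts 1/12 s, in which the tool goes at most 41.7 mm and 7.16 degrees, less where a joint would pass 70% of its speed; a pose out of reach is approached as far as the arm can. A call is refused whole if a number of a shift passes 4.17 or a number of a turn 7.16, either way. A call with a gripper value outside its range is refused whole. The fingers move at their own pace and stop on an object; "squeeze" is the grip in N (left out, the last holds). Time passes only in rows, so rows that do not move let the fingers close. It gives the time, the measured TCP pose, the force and the opening at its end, in the units of the state.
- status.get_obs(): the state, without advancing time (a new reading comes with each control period).
- viewer.camera(name): name is "side" or "top" or "wrist"; returns the picture (420x560x3 uint8, blue, green, red); there is no depth.
- viewer.camera_params(name): a dict with "camera_matrix" (3x3 intrinsics, pixels), "xyz" and "rotation" of the camera in the world. Camera axes: x right, y up, looking along -z (the intrinsics and any distortion apply to the point x, -y, -z); pixel columns grow to the right and rows downward; lengths in m; the calibration is good to about 2 mm. A picture is of the moment at which its call begins: read the wrist's pose just before it. camera_params takes no time and is no camera call; for the wrist camera it gives the pose at the moment of the call.
- bot.job_done(): hands the job in, once; it reports no verdict.
The state is a dict: "time": time; "q": joint angles; "qd": joint speeds; "joint_efforts": joint torques, N m; "ee_pos": TCP position; "tcp_rot": TCP orientation; "wrist_force": force on the tool from outside, world axes, zero at the start; "torque": the same for the moment, N m; "opening": finger opening in m.
Only numpy, scipy, OpenCV 4.12 (cv2) and the standard library are available. Lean on these libraries where they do the work, as an engineer would, in place of code of your own. Each camera call takes 0.05 s, during which the arm holds its last target.

TASK

Of the two trays pulled out of the card press, one carries the blister pack with the pink and turquoise cutlery in it, the other an empty blister. With the fingertips, push the tray with the filled pack fully home by its blue front plate, without slamming it, and only then press the green button fully down and let it spring back. Leave the other tray out, and do not touch or lift the packs or disturb anything else on the bench.

Things in the scene. Friction and masses are not known exactly. Their poses are not given: they have to be found in the camera images.
- press: Grey-white card press, fixed. Origin on the table at its deck's front edge, midway between the lanes; x into the press (away from the robot), y to its left lane, z up. Deck 260 (x) x 350 (y) x 30 mm high from x = 0; head x 75 to 260 mm, 346 mm wide, top at 140 (fittings 165). A console 60 x 50 x 60 mm high, centred at x = -30, y = 0 mm between the lanes, carries the green button.
- tray_left (a joint): left tray (lane at press y = +85 mm), slide in m: 0 = out towards the robot (start), 0.140 = home at its hard stop, along press +x. Friction 2.5 N plus 12 N per m/s, no spring, stays where left; 0.6 kg. Behind its front plate a flat bar 70 mm long, 60 wide, leads to the nest (144 x 100 mm, rim top 50 mm above the table) where a pack lies loose with 2 mm of play.
- tray_left_front (a point): Centre of the front (robot-side) face of the left tray's blue front plate: plate 100 mm wide across the lane, 12 mm thick, from 12 to 75 mm above the table, this point at 43.5 mm. It travels with the tray; its axes are those of the press (x is the way to push it home).
- tray_right (a joint): right tray (lane at press y = -85 mm), slide in m: 0 = out towards the robot (start), 0.140 = home at its hard stop, along press +x. Friction 2.5 N plus 12 N per m/s, no spring, stays where left; 0.6 kg. Behind its front plate a flat bar 70 mm long, 60 wide, leads to the nest (144 x 100 mm, rim top 50 mm above the table) where a pack lies loose with 2 mm of play.
- tray_right_front (a point): Centre of the front (robot-side) face of the right tray's blue front plate: plate 100 mm wide across the lane, 12 mm thick, from 12 to 75 mm above the table, this point at 43.5 mm. It travels with the tray; its axes are those of the press (x is the way to push it home).
- start (a joint): Travel of the green push button, m: 0 = up, 0.006 = fully down. Spring return; about 5 N when fully down; pressed straight down.
- start_top (a point): Centre of the top of the green button, 32 mm across, on the console between the lanes. It moves with the button.
- full_pack_center (a point): The filled pack, lying in one of the two trays: cream card 130 x 86 x 4 mm with a clear dome 110 x 62 x 22 mm on it, 26 mm high in all, 70 g; this point is its centre, 13 mm above its underside. Pink and turquoise cutlery shows inside the dome. Its y in the press frame tells its lane: positive left, negative right.
- empty_pack_center (a point): The empty blister, lying in the other tray: cream card 130 x 86 x 4 mm with a clear dome 110 x 62 x 22 mm on it, 26 mm high in all, 70 g; this point is its centre, 13 mm above its underside. Nothing inside the dome.
- finished_pack: A finished pack of the same size lying on the bench to the left of the left tray; origin at the centre of its underside. Leave alone.
- tape: Roll of brown packing tape, 90 mm across, 45 mm high, lying flat to the left of the left tray; origin at the centre of its underside. Leave alone.
- scraper: Spatula-like scraper, 160 mm long, lying beside the right tray; origin at its middle. Leave alone.
- spray: White bottle with a blue cap, 52 mm across, 130 mm high, right of the right tray; origin at the centre of its underside. Leave alone.
Not all that is in view belongs to the job. What is shaped like the part that bears full_pack_center but orange, purple or yellow is not meant.

How it is judged (in metres and radians):
On the way, in this order (a step that is already met when the one before it is completed fails the run):
1. the tray with the filled pack is fully home (within 4 mm) (((y of full_pack_center in the frame of press above 0 m and value of joint tray_left above 0.136 m) or (y of full_pack_center in the frame of press below 0 m and value of joint tray_right above 0.136 m))), for 0.2 s.
2. the green button is pressed down (at least 4.5 mm of 6) (value of joint start above 0.0045 m), for 0.05 s.
3. the button is let go (value of joint start below 0.0015 m), for 0.2 s.
At the end, for the whole second after the job is handed in: The tray with the filled pack is home within 4 mm of its stop with the pack flat in its nest and at rest, the other tray is still out (within 15 mm) with the empty blister in it (within 20 mm of its start), and the button is up again (((y of full_pack_center in the frame of press above 0 m and value of joint tray_left above 0.136 m) or (y of full_pack_center in the frame of press below 0 m and value of joint tray_right above 0.136 m)) and not ((y of full_pack_center in the frame of press above 0 m and value of joint tray_right above 0.015 m) or (y of full_pack_center in the frame of press below 0 m and value of joint tray_left above 0.015 m)) and value of joint start below 0.0015 m and x of full_pack_center in the frame of press between 0.132 and 0.152 m and z of full_pack_center in the frame of press between 0.045 and 0.058 m and linear speed of full_pack below 0.02 m/s and distance of empty_pack_center from where it was at the start of the episode below 0.02 m); the robot touches nothing.
It fails at once if the button is pressed before the filled pack's tray is home (value of joint start above 0.003 m and not ((y of full_pack_center in the frame of press above 0 m and value of joint tray_left above 0.136 m) or (y of full_pack_center in the frame of press below 0 m and value of joint tray_right above 0.136 m))).
It fails at once if the other tray is pushed in ((y of full_pack_center in the frame of press above 0 m and value of joint tray_right above 0.015 m) or (y of full_pack_center in the frame of press below 0 m and value of joint tray_left above 0.015 m)).
It fails at once if the tray is slammed (over 0.4 m/s) (velocity of joint any of tray_left, tray_right above 0.4 m/s).
It fails at once if a pack is touched by the robot (over 1 N), lifted or tipped (contact force between any of the fingers, the arm and full_pack above 1 N or contact force between any of the fingers, the arm and empty_pack above 1 N or z of any of full_pack_center, empty_pack_center in the frame of press above 0.065 m or angle between any of full_pack_center, empty_pack_center's own z axis and vertical above 0.3 rad).
It fails at once if something else on the bench is disturbed (moved over 20 mm) (distance of any of finished_pack, tape, scraper, spray from where it was at the start of the episode above 0.02 m).
It also fails if it takes over 48 s, if anything falls off the work surface, if the arm or the gripper's body presses on something with over 40 N, if the wrist force passes 120 N, or if a joint passes its speed limit or range.

## Working session

There is one attempt and no reset: what is moved stays moved. The work goes in short steps, Python scripts to look and compute and a tool call to move; the robot and the scene stay as the last step left them, time stands still between calls to the robot, and variables do not carry over. Pictures are saved under pics/ and viewed, and the job is handed in when it is done.

Besides the shell and the picture viewer there is one more tool, called as a command line: name --argument value ..., lists and objects as JSON in quotes. move_arm: Moves the arm, as the interface text tells. Its arguments: {"type":"object","properties":{"commands":{"type":"array"},"squeeze":{"type":"number"}},"required":["commands"]}

```bash
mkdir -p pics
python3 - <<'E'
from workcell import status, viewer, bot
import cv2
print(status.get_obs(), bot.grip_depth)
for n in ("side","top","wrist"):
    p=viewer.camera_params(n); print(n,p)
    cv2.imwrite(f"pics/{n}0.png",viewer.camera(n))
E
```

```text
{'time': 0.0, 'q': array([-7.03029172e+01,  5.01216632e+00,  1.00340818e+01,  9.51006134e+01,
       -5.36934694e-04,  8.99998883e+01]), 'qd': array([ 0.0122953 ,  0.0085451 , -0.02350676,  0.02294562, -0.02111444,
        0.08485399]), 'joint_efforts': array([ 5.10218451e-03, -5.20384097e+01,  4.64812768e+01,  1.59071916e-02,
        3.06174170e-04,  1.65255568e-05]), 'ee_pos': array([ 0.18537501, -0.5178185 ,  0.40396935]), 'tcp_rot': array([-1.79921302e+02,  5.36780720e-04,  1.96971953e+01]), 'wrist_force': array([-1.1415529 ,  0.08214013, -0.54708261]), 'torque': array([ 0.01385202, -0.01508803, -0.00245623]), 'opening': 0.08518655558544672} 0.1547
side {'camera_matrix': array([[404.57499325,   0.        , 278.68246147],
       [  0.        , 404.57499325, 211.10423587],
       [  0.        ,   0.        ,   1.        ]]), 'xyz': array([0.15730337, 0.6581282 , 0.61197941]), 'rotation': array([  54.07837025,    0.88763692, -152.09612405])}
top {'camera_matrix': array([[405.2179963 ,   0.        , 278.53705533],
       [  0.        , 405.2179963 , 209.1082615 ],
       [  0.        ,   0.        ,   1.        ]]), 'xyz': array([0.35208263, 0.02942958, 1.04649872]), 'rotation': array([  9.79088136,   0.6247866 , -90.13393235])}
wrist {'camera_matrix': array([[308.59604091,   0.        , 281.41156733],
       [  0.        , 308.59604091, 207.43614344],
       [  0.        ,   0.        ,   1.        ]]), 'xyz': array([ 0.24689447, -0.49446474,  0.37286704]), 'rotation': array([-15.01659952,   0.08836678, -70.31249985])}
```

View pics/side0.png

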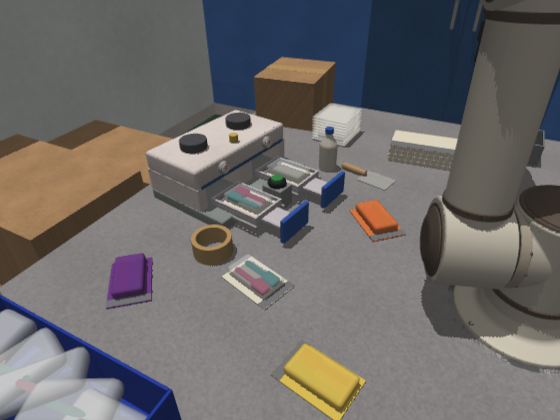

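View pics/top0.png

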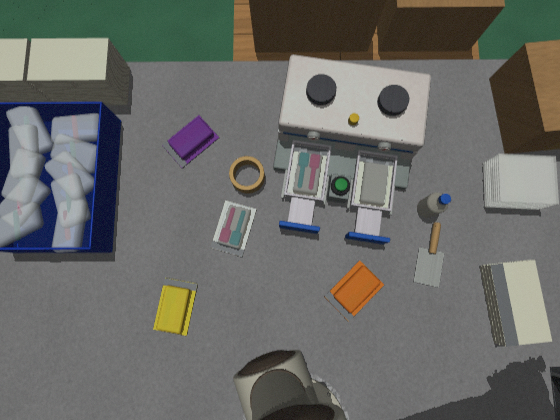

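View pics/wrist0.png

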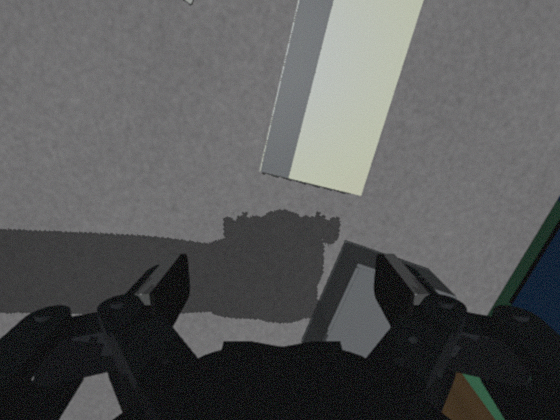

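The top view shows the filled pack (pink and turquoise) in the left tray at about (307,172), and the empty one in the right tray at (375,180). The blue plates are at (299,226) and (368,238), and the button is at (341,185). Next I'll measure these.

```bash
cat > h.py <<'E'
import numpy as np, cv2
from scipy.spatial.transform import Rotation as R
from workcell import status, viewer, bot
def ray(p,uv):
    K=p["camera_matrix"]; d=np.linalg.inv(K)@np.array([uv[0],uv[1],1.])
    d=R.from_euler('xyz',p["rotation"],degrees=True).as_matrix()@(d*[1,-1,-1])
    return p["xyz"],d/np.linalg.norm(d)
def plane(p,uv,z):
    o,d=ray(p,uv); return o+d*(z-o[2])/d[2]
def tri(p1,a,p2,b):
    o1,d1=ray(p1,a);o2,d2=ray(p2,b)
    s=np.linalg.lstsq(np.c_[d1,-d2],o2-o1,rcond=None)[0]
    x,y=o1+d1*s[0],o2+d2*s[1]
    return (x+y)/2,np.linalg.norm(x-y)
def blobs(im,lo,hi,amin=40):
    m=cv2.inRange(cv2.cvtColor(im,cv2.COLOR_BGR2HSV),np.array(lo),np.array(hi))
    n,l,s,c=cv2.connectedComponentsWithStats(m)
    return [(s[i],c[i],(l==i).astype(np.uint8)) for i in range(1,n) if s[i][4]>=amin]
E
python3 - <<'E'
from h import *
for n in("top","side"):
    im=cv2.imread(f"pics/{n}0.png")
    for nm,lo,hi in(("blue",(105,150,70),(125,255,255)),("green",(50,120,40),(80,255,255))):
        for s,c,m in blobs(im,lo,hi):
            cs=cv2.findContours(m,cv2.RETR_EXTERNAL,cv2.CHAIN_APPROX_NONE)[0]
            k=max(cs,key=cv2.contourArea); 
            if s[4]<3000: print(n,nm,s,c.round(1),cv2.boxPoints(cv2.minAreaRect(k)).round(1).tolist(), cv2.approxPolyDP(k,2.5,True).reshape(-1,2).tolist())
    c=im[130:270,250:430] if n=="top" else im[130:250,180:360]
    cv2.imwrite(f"pics/{n}_c.png",cv2.resize(c,None,fx=4,fy=4,interpolation=cv2.INTER_CUBIC))
E
```

```text
top blue [   0  102  102  148 1941] [ 57.3 208.1] [[-0.0, 102.0], [101.0, 102.0], [101.0, 249.0], [0.0, 249.0]] [[0, 103], [100, 104], [97, 140], [90, 142], [97, 145], [95, 172], [91, 174], [94, 186], [86, 195], [91, 218], [85, 224], [82, 246], [50, 246], [56, 216], [51, 190], [40, 205], [43, 226], [15, 241], [13, 247], [0, 248], [89, 249], [101, 102]]
top blue [ 44 122   8  13  56] [ 48.  126.3] [[44.0, 122.0], [51.0, 122.0], [51.0, 134.0], [44.0, 134.0]] [[44, 122], [50, 134], [51, 122]]
top blue [ 43 151   8  12  46] [ 47.  155.9] [[42.70000076293945, 152.8000030517578], [50.0, 151.0], [52.29999923706055, 160.1999969482422], [45.0, 162.0]] [[50, 151], [43, 154], [45, 162], [50, 158]]
top blue [ 40 167  13  22 139] [ 45.6 177.6] [[35.29999923706055, 172.60000610351562], [43.70000076293945, 166.5], [56.099998474121094, 183.60000610351562], [47.70000076293945, 189.60000610351562]] [[43, 167], [40, 179], [50, 188], [52, 178]]
top blue [440 194  11  10  84] [445.1 198.5] [[440.0, 194.0], [450.0, 194.0], [450.0, 203.0], [440.0, 203.0]] [[440, 196], [443, 203], [450, 200], [447, 194]]
to
[... 7076 characters left out ...]
 [281, 221], [283, 242], [283, 224]]
side blue [   0  295  172  125 2945] [110.1 368.5] [[-16.100000381469727, 321.79998779296875], [3.5, 289.1000061035156], [171.8000030517578, 390.1000061035156], [152.1999969482422, 422.70001220703125]] [[0, 295], [6, 307], [32, 318], [39, 328], [49, 327], [67, 349], [83, 345], [105, 376], [119, 378], [124, 383], [121, 401], [146, 414], [146, 419], [171, 390]]
side blue [ 87 359  13  19 128] [ 92.3 371.3] [[87.0, 377.0], [87.0, 359.0], [99.0, 359.0], [99.0, 377.0]] [[90, 359], [87, 377], [99, 375]]
side green [271 175  12   8  79] [276.6 178.5] [[271.0, 175.0], [282.0, 175.0], [282.0, 182.0], [271.0, 182.0]] [[271, 177], [274, 182], [282, 180], [280, 175]]
```

View pics/top_c.png

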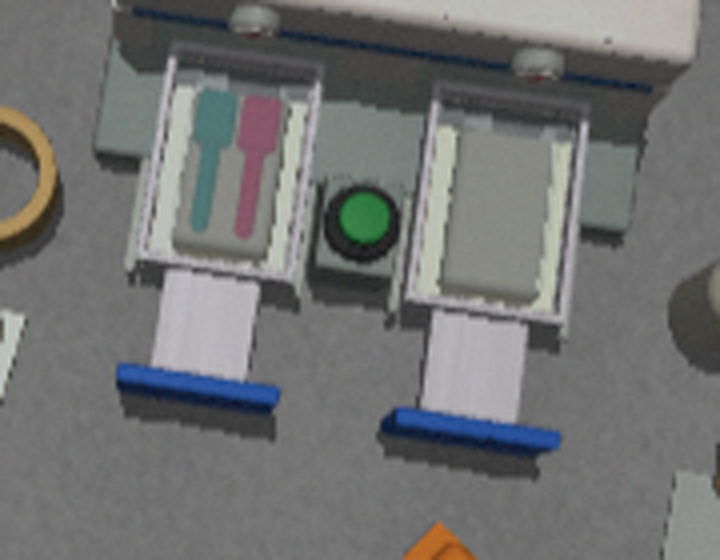

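View pics/side_c.png

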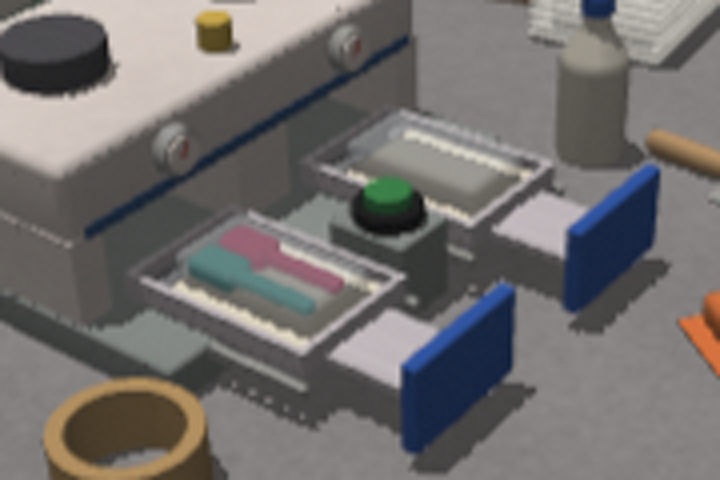

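Run:
```python
from h import *
T=viewer.camera_params("top");S=viewer.camera_params("side")
f=lambda a,b,c,d:((a)/4+c-.4,(b)/4+d-.4)
t=lambda a,b:f(a,b,250,130); s=lambda a,b:f(a,b,180,130)
for nm,a,b in(("L+y front top",t(118,386),s(404,366)),("L-y front top",t(278,408),s(513,292)),
  ("R+y",t(383,428),s(568,240)),("R-y",t(558,449),s(656,174)),("btn",t(365,217),s(388,190))):
    X,e=tri(T,a,S,b); print(nm,X.round(4),round(e,4), plane(T,a,.075).round(4), plane(S,b,.075).round(4))
# deck front edge ends, z=.03 ; tray rim
for nm,a,z in(("deckL",t(97,155),.03),("deckR",t(629,232),.03),("rimLf",t(135,265),.05),("rimLfr",t(298,285),.05),("rimRf",t(405,302),.05),("headL",(289,57),.14),("headR",(429,72),.14)):
    print(nm,plane(T,a,z).round(4))
```

```text
L+y front top [0.4828 0.0405 0.0784] 0.0111 [0.4781 0.0384 0.075 ] [0.4904 0.038  0.075 ]
L-y front top [ 0.4665 -0.0575  0.0722] 0.0037 [ 0.4644 -0.0579  0.075 ] [ 0.4667 -0.0534  0.075 ]
R+y [ 0.4558 -0.1192  0.0755] 0.008 [ 0.4521 -0.1206  0.075 ] [ 0.46   -0.1189  0.075 ]
R-y [ 0.4411 -0.2256  0.0698] 0.0032 [ 0.4392 -0.2247  0.075 ] [ 0.4399 -0.2166  0.075 ]
btn [ 0.5806 -0.1126  0.0814] 0.0001 [ 0.5821 -0.1135  0.075 ] [ 0.5858 -0.1218  0.075 ]
deckL [0.6348 0.052  0.03  ]
deckR [ 0.582  -0.2886  0.03  ]
rimLf [0.5578 0.0277 0.05  ]
rimLfr [ 0.5446 -0.0741  0.05  ]
rimRf [ 0.5335 -0.1406  0.05  ]
headL [0.883  0.0127 0.14  ]
headR [ 0.841 -0.323  0.14 ]
```

move_arm --commands '[{"claw": -1,"travel": [0,0,0],"turn": 7.1},{"claw": -1,"travel": [0,0,0],"turn": 7.1},{"claw": -1,"travel": [0,0,0],"turn": 7.1},{"claw": -1,"travel": [0,0,0],"turn": 7.1},{"claw": -1,"travel": [1,-3.5,0],"turn": 0}]' --squeeze 30

```text
time: 0.57
ee_pos: [0.1996, -0.4875, 0.4027]
tcp_rot: [-180.0, 0.1, -9.3]
wrist_force: [1.4, -0.3, 1.2]
opening: 0.0257
```

move_arm --commands '[{"claw": -1,"travel": [1,-3.8,0],"turn": 0},{"claw": -1,"travel": [1,-3.8,0],"turn": 0},{"claw": -1,"travel": [1,-3.8,0],"turn": 0},{"claw": -1,"travel": [1,-3.8,0],"turn": 0},{"claw": -1,"travel": [1,-3.8,0],"turn": 0}]'

```text
time: 0.98
ee_pos: [0.2788, -0.3028, 0.4045]
tcp_rot: [-180.0, -0.0, -8.7]
wrist_force: [0.9, 0.2, 0.9]
opening: 0.0002
```

move_arm --commands '[{"claw": -1,"travel": [1,-3.8,0],"turn": 0},{"claw": -1,"travel": [1,-3.8,0],"turn": 0},{"claw": -1,"travel": [1,-3.8,0],"turn": 0},{"claw": -1,"travel": [1,-3.8,0],"turn": 0},{"claw": -1,"travel": [1,-3.8,0],"turn": 0}]'

```text
time: 1.4
ee_pos: [0.3569, -0.1224, 0.4048]
tcp_rot: [180.0, -0.0, -8.7]
wrist_force: [0.7, -1.1, -0.4]
opening: 0.0003
```

move_arm --commands '[{"claw": -1,"travel": [0.8,-3.2,0],"turn": 0},{"claw": -1,"travel": [0.8,-3.2,0],"turn": 0},{"claw": -1,"travel": [0.8,-3.2,0],"turn": 0},{"claw": -1,"travel": [0.5,-2.8,0],"turn": 0},{"claw": -1,"travel": [0,0,0],"turn": 0}]'

```text
time: 1.82
ee_pos: [0.4, -0.0424, 0.4046]
tcp_rot: [-178.5, 0.0, -6.4]
wrist_force: [-0.3, 0.3, 1.1]
opening: 0.0002
```

Run:
```python
from h import *
o=status.get_obs(); print(o["ee_pos"],o["tcp_rot"],viewer.camera_params("wrist"))
cv2.imwrite("pics/w1.png",viewer.camera("wrist"))
```

```text
[ 0.39997283 -0.04235191  0.40463808] [-1.78501844e+02  4.31727998e-02 -6.39557435e+00] {'camera_matrix': array([[308.59604091,   0.        , 281.41156733],
       [  0.        , 308.59604091, 207.43614344],
       [  0.        ,   0.        ,   1.        ]]), 'xyz': array([ 0.46499054, -0.04759241,  0.37340786]), 'rotation': array([-15.07062216,   1.51964412, -96.4075729 ])}
```

View pics/w1.png

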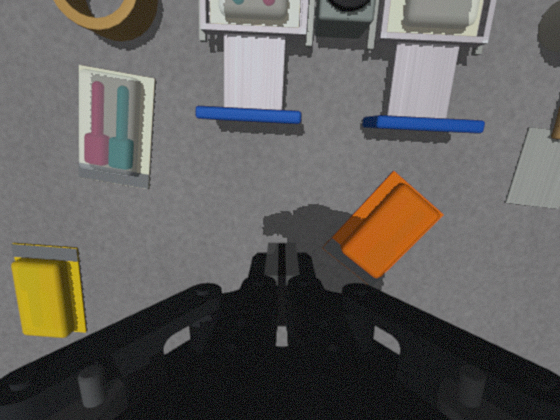

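Run:
```python
from h import *
o=status.get_obs(); print(o["q"],o["qd"],o["time"],o["wrist_force"],o["joint_efforts"])
```

```text
[ -6.57549509 -15.07778492  -8.54091673  96.59910668   1.43476335
 179.93810877] [-1.98797004 -0.7862943  -0.41419605  0.39594639 -0.75369659  0.03223903] 1.8667 [ 0.32732178 -0.04465188  1.22261969] [ 1.53538350e+00 -2.91432935e+01  4.65745640e+01 -2.37166174e-01
  3.22012156e-01 -2.79569409e-03]
```

move_arm --commands '[{"claw": -1,"travel": [0,0,0],"turn": 0},{"claw": -1,"travel": [0,0,0],"turn": 0}]'

```text
time: 2.03
ee_pos: [0.3988, -0.0443, 0.405]
tcp_rot: [-178.6, 0.0, -6.7]
wrist_force: [1.0, -0.7, -0.9]
opening: -0.0003
```

Run:
```python
from h import *
o=status.get_obs(); print(o["q"],o["qd"],o["time"],o["ee_pos"],o["tcp_rot"])
```

```text
[ -6.7293803  -15.15677669  -8.56784544  96.61208927   1.41677141
 179.94078082] [-0.17784527 -0.20586504 -0.01876031 -0.08608383  0.15530663  0.01745046] 2.0333 [ 0.39884651 -0.04428262  0.40501193] [-1.78583205e+02  2.16938325e-02 -6.67017921e+00]
```

move_arm --commands '[{"claw": -1,"travel": [0,0,0],"turn": -7.1},{"claw": -1,"travel": [0,0,0],"turn": -7.1},{"claw": -1,"travel": [0,0,0],"turn": -7.1},{"claw": -1,"travel": [0,0,0],"turn": -7.1},{"claw": -1,"travel": [0,0,0],"turn": -7.1}]'

```text
time: 2.45
ee_pos: [0.3988, -0.0444, 0.4051]
tcp_rot: [-178.8, -0.8, 29.2]
wrist_force: [-0.4, 0.4, 0.4]
opening: -0.0
```

move_arm --commands '[{"claw": -1,"travel": [0,0,0],"turn": -7.1},{"claw": -1,"travel": [0,0,0],"turn": -7.1},{"claw": -1,"travel": [0,0,0],"turn": -7.1},{"claw": -1,"travel": [0,0,0],"turn": -7.1},{"claw": -1,"travel": [0,0,0],"turn": -7.1}]'

```text
time: 2.87
ee_pos: [0.3988, -0.0444, 0.4051]
tcp_rot: [-179.5, -1.3, 64.7]
wrist_force: [0.0, 0.5, 0.1]
opening: 0.0001
```

move_arm --commands '[{"claw": -1,"travel": [0,0,0],"turn": -7.1},{"claw": -1,"travel": [0,0,0],"turn": -7.1},{"claw": -1,"travel": [0,0,0],"turn": -7.1},{"claw": -1,"travel": [0,0,0],"turn": -7.1},{"claw": -1,"travel": [0,0,0],"turn": -7.1}]'

```text
time: 3.28
ee_pos: [0.3988, -0.0444, 0.4051]
tcp_rot: [179.6, -1.4, 100.2]
wrist_force: [0.8, 0.5, -0.0]
opening: -0.0001
```

move_arm --commands '[{"claw": -1,"travel": [0,0,0],"turn": -7.1},{"claw": -1,"travel": [0,0,0],"turn": -7.1},{"claw": -1,"travel": [0,0,0],"turn": -7.1},{"claw": -1,"travel": [0,0,0],"turn": -7.1},{"claw": -1,"travel": [0,0,0],"turn": -7.1}]'

```text
time: 3.7
ee_pos: [0.3988, -0.0444, 0.4051]
tcp_rot: [178.9, -0.9, 135.7]
wrist_force: [0.0, -0.3, -0.6]
opening: 0.0001
```

move_arm --commands '[{"claw": -1,"travel": [0,0,0],"turn": -7.1},{"claw": -1,"travel": [0,0,0],"turn": -7.1},{"claw": -1,"travel": [0,0,0],"turn": -7.1},{"claw": -1,"travel": [0,0,0],"turn": -7.1},{"claw": -1,"travel": [0,0,0],"turn": 0}]'

```text
time: 4.12
ee_pos: [0.3988, -0.0443, 0.4051]
tcp_rot: [178.6, -0.2, 164.1]
wrist_force: [-0.5, -0.4, 0.5]
opening: 0.0
```

move_arm --commands '[{"claw": -1,"travel": [0,0,0],"turn": -7.1},{"claw": -1,"travel": [0,0,0],"turn": 0}]'

```text
time: 4.28
ee_pos: [0.3989, -0.044, 0.4051]
tcp_rot: [178.6, -0.1, 170.9]
wrist_force: [-0.8, -0.7, 0.7]
opening: -0.0001
```

```bash
cat >> h.py <<'E'
def tip(L=.173):
    o=status.get_obs(); M=R.from_euler('xyz',o["tcp_rot"],degrees=True).as_matrix()
    return o["ee_pos"]+M[:,2]*L, M
def go(target):
    t,M=tip(); print("tip",t.round(4),"shift cm (tool)",(100*M.T@(np.array(target)-t)).round(2))
E
python3 - <<'E'
from h import *
print(status.get_obs()["q"].round(2),status.get_obs()["tcp_rot"]); go([.410,.001,.16]); go([.410,.001,.045]); 
p=viewer.camera_params("wrist"); im=viewer.camera("wrist"); cv2.imwrite("pics/w2.png",im)
# earlier wrist picture w1 plate measurement
P={'camera_matrix':p['camera_matrix'],'xyz':np.array([0.46499054,-0.04759241,0.37340786]),'rotation':np.array([-15.07062216,1.51964412,-96.4075729])}
im=cv2.imread("pics/w1.png")
for s,c,m in blobs(im,(105,150,70),(125,255,255),100): print(s,c)
for n,uv in(("L+y",(196,117)),("L-y",(301,121)),("R+y",(366,126)),("R-y",(483,131))): print(n,plane(P,uv,.075).round(4))
E
```

```text
[ -6.7  -15.16  -8.56  96.6    1.43   2.35] [ 1.78571129e+02 -6.10063498e-02  1.70949764e+02]
tip [ 0.3994 -0.0398  0.2321] shift cm (tool) [-0.41  4.01  7.32]
tip [ 0.3994 -0.0398  0.2321] shift cm (tool) [-0.42  3.72 18.81]
[ 196  106  105   18 1260] [248.25952381 114.48809524]
[ 364  115  120   18 1344] [427.23363095 123.81919643]
L+y [0.4814 0.0389 0.075 ]
L-y [ 0.4668 -0.0582  0.075 ]
R+y [ 0.4556 -0.1177  0.075 ]
R-y [ 0.4392 -0.2242  0.075 ]
```

Run:
```python
import cv2
im=cv2.imread("pics/w1.png"); cv2.imwrite("pics/w1c.png",cv2.resize(im[0:140,180:500],None,fx=2.5,fy=2.5,interpolation=cv2.INTER_CUBIC))
```

```text
(no output)
```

View pics/w1c.png

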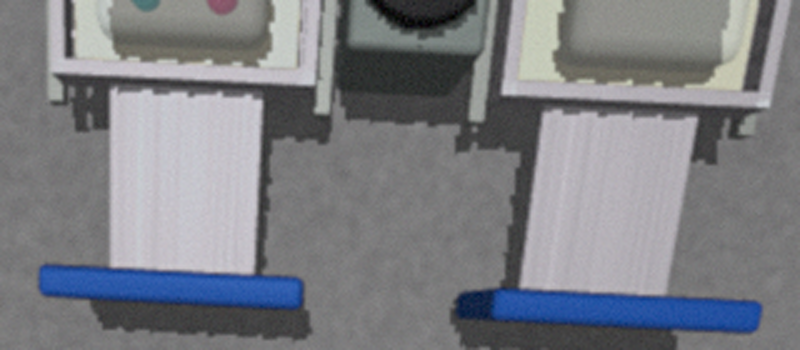

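move_arm --commands '[{"claw": -1,"travel": [-0.1,1,3.5],"turn": 0},{"claw": -1,"travel": [-0.1,1,3.5],"turn": 0},{"claw": -1,"travel": [-0.1,1,3.5],"turn": 0},{"claw": -1,"travel": [-0.1,0.7,3.5],"turn": 0},{"claw": -1,"travel": [0,0,0],"turn": 0}]'

```text
time: 4.75
ee_pos: [0.4076, -0.0034, 0.2599]
tcp_rot: [178.6, -0.6, 170.6]
wrist_force: [-1.3, -0.1, -0.6]
opening: -0.0002
```

Run:
```python
from h import *
print(status.get_obs()["tcp_rot"],status.get_obs()["wrist_force"]); go([.410,.001,.045]); 
cv2.imwrite("pics/s3.png",viewer.camera("side"))
```

```text
[178.63212739  -0.58389072 170.64482307] [-1.29702758 -0.07462772 -0.60898124]
tip [0.4065 0.0009 0.0869] shift cm (tool) [-0.38 -0.04  4.19]
```

View pics/s3.png

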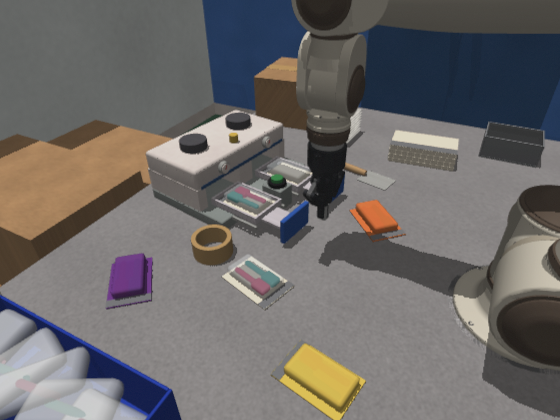

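move_arm --commands '[{"claw": -1,"travel": [-0.1,0,2.1],"turn": 0},{"claw": -1,"travel": [-0.2,0,2.0],"turn": 0},{"claw": -1,"travel": [-1.5,0,0],"turn": 0},{"claw": -1,"travel": [-1.5,0,0],"turn": 0},{"claw": -1,"travel": [-0.5,0,0],"turn": 0}]'

```text
time: 5.22
ee_pos: [0.4489, -0.0098, 0.2275]
tcp_rot: [178.5, 0.1, 170.7]
wrist_force: [0.6, 0.6, 0.4]
opening: 0.0002
```

Run:
```python
from h import *
print(status.get_obs()["tcp_rot"],status.get_obs()["wrist_force"]); go([.463,-.008,.045]); go([.601,-.030,.045])
im=viewer.camera("side"); cv2.imwrite("pics/s4.png",cv2.resize(im[100:280,180:400],None,fx=3,fy=3))
```

```text
[1.78549965e+02 1.16352639e-01 1.70729289e+02] [0.58097043 0.6266452  0.40819256]
tip [ 0.4499 -0.0056  0.0546] shift cm (tool) [-1.33 -0.06  0.96]
tip [ 0.4499 -0.0056  0.0546] shift cm (tool) [-15.3   -0.     0.99]
```

View pics/s4.png

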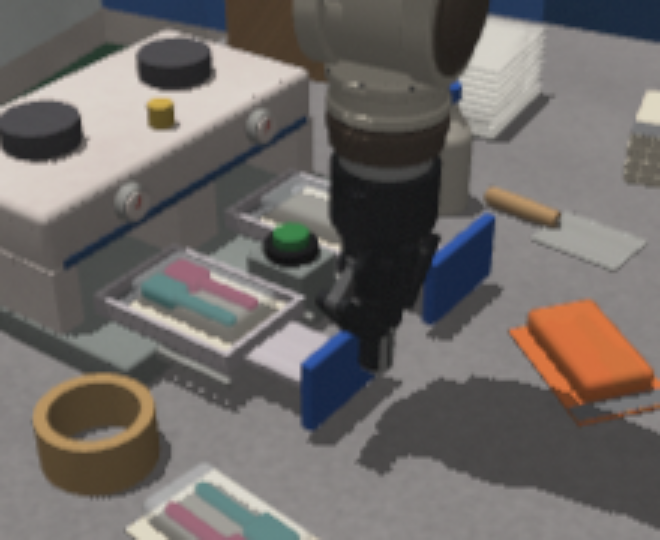

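move_arm --commands '[{"claw": -1,"travel": [0,0,0.9],"turn": 0},{"claw": -1,"travel": [-0.5,0,0],"turn": 0},{"claw": -1,"travel": [-0.5,0,0],"turn": 0},{"claw": -1,"travel": [-0.5,0,0],"turn": 0},{"claw": -1,"travel": [-0.5,0,0],"turn": 0}]'

```text
time: 5.68
ee_pos: [0.4669, -0.012, 0.2161]
tcp_rot: [178.6, -0.1, 170.9]
wrist_force: [-5.0, 0.5, 3.2]
opening: 0.0001
```

move_arm --commands '[{"claw": -1,"travel": [-0.8,0,0],"turn": 0},{"claw": -1,"travel": [-0.8,0,0],"turn": 0},{"claw": -1,"travel": [-0.8,0,0],"turn": 0},{"claw": -1,"travel": [-0.8,0,0],"turn": 0},{"claw": -1,"travel": [-0.8,0,0],"turn": 0}]'

```text
time: 6.1
ee_pos: [0.5071, -0.0183, 0.2158]
tcp_rot: [178.6, -0.1, 170.9]
wrist_force: [-3.6, -0.5, 3.3]
opening: -0.0001
```

Run:
```python
from h import *
print(status.get_obs()["tcp_rot"],status.get_obs()["wrist_force"]); go([.601,-.030,.045])
im=viewer.camera("side"); cv2.imwrite("pics/s5.png",cv2.resize(im[100:280,180:400],None,fx=3,fy=3))
```

```text
[ 1.78569904e+02 -8.43608992e-02  1.70947573e+02] [-3.56152063 -0.50826384  3.3441501 ]
tip [ 0.5075 -0.014   0.0428] shift cm (tool) [-9.48 -0.1  -0.23]
```

View pics/s5.png

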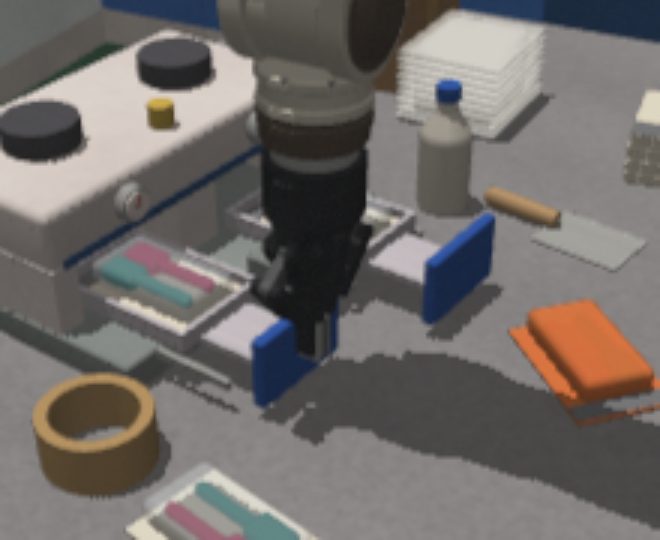

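move_arm --commands '[{"claw": -1,"travel": [-0.8,0,0],"turn": 0},{"claw": -1,"travel": [-0.8,0,0],"turn": 0},{"claw": -1,"travel": [-0.8,0,0],"turn": 0},{"claw": -1,"travel": [-0.8,0,0],"turn": 0},{"claw": -1,"travel": [-0.8,0,0],"turn": 0}]'

```text
time: 6.57
ee_pos: [0.5465, -0.0246, 0.2156]
tcp_rot: [178.6, -0.1, 170.9]
wrist_force: [-4.0, -0.7, 2.3]
opening: -0.0001
```

move_arm --commands '[{"claw": -1,"travel": [-0.8,0,0],"turn": 0},{"claw": -1,"travel": [-0.8,0,0],"turn": 0},{"claw": -1,"travel": [-0.8,0,0],"turn": 0},{"claw": -1,"travel": [-0.8,0,0],"turn": 0},{"claw": -1,"travel": [-0.5,0,0],"turn": 0}]'

```text
time: 6.98
ee_pos: [0.5833, -0.0305, 0.2156]
tcp_rot: [178.6, -0.1, 170.9]
wrist_force: [-4.7, -1.7, 1.9]
opening: -0.0001
```

move_arm --commands '[{"claw": -1,"travel": [-0.3,0,0],"turn": 0},{"claw": -1,"travel": [-0.3,0,0],"turn": 0},{"claw": -1,"travel": [-0.3,0,0],"turn": 0}]'

```text
time: 7.23
ee_pos: [0.5913, -0.0317, 0.2156]
tcp_rot: [178.6, -0.1, 171.0]
wrist_force: [-3.7, -2.1, 0.5]
opening: -0.0001
```

Run:
```python
from h import *
print(status.get_obs()["tcp_rot"],status.get_obs()["wrist_force"]); go([.601,-.030,.045])
```

```text
[ 1.78567191e+02 -8.90722548e-02  1.70952123e+02] [-3.74464578 -2.08429529  0.4528271 ]
tip [ 0.5918 -0.0274  0.0427] shift cm (tool) [-0.95 -0.1  -0.24]
```

Continuing in small steps until the force rises.

move_arm --commands '[{"claw": -1,"travel": [-0.3,0,0],"turn": 0},{"claw": -1,"travel": [-0.2,0,0],"turn": 0}]'

```text
time: 7.4
ee_pos: [0.5963, -0.0325, 0.2156]
tcp_rot: [178.6, -0.1, 171.0]
wrist_force: [-2.8, -1.9, 0.9]
opening: -0.0003
```

move_arm --commands '[{"claw": -1,"travel": [-0.2,0,0],"turn": 0},{"claw": -1,"travel": [-0.1,0,0],"turn": 0}]'

```text
time: 7.57
ee_pos: [0.5992, -0.033, 0.2157]
tcp_rot: [178.6, -0.1, 171.0]
wrist_force: [-2.1, -1.2, -0.0]
opening: -0.0003
```

move_arm --commands '[{"claw": -1,"travel": [-0.2,0,0],"turn": 0},{"claw": -1,"travel": [0,0,0],"turn": 0}]'

```text
time: 7.73
ee_pos: [0.6003, -0.0331, 0.2157]
tcp_rot: [178.6, -0.2, 171.0]
wrist_force: [-10.2, -1.0, 4.3]
opening: 0.0001
```

move_arm --commands '[{"claw": -1,"travel": [-0.15,0,0],"turn": 0},{"claw": -1,"travel": [0,0,0],"turn": 0},{"claw": -1,"travel": [0,0,0],"turn": 0}]'

```text
time: 7.98
ee_pos: [0.6007, -0.0332, 0.2156]
tcp_rot: [178.6, -0.4, 171.0]
wrist_force: [-18.0, 1.7, 8.3]
opening: 0.0001
```

Run:
```python
from h import *
go([.601,-.030,.045])
a=viewer.camera("side");b=viewer.camera("top")
cv2.imwrite("pics/s6.png",np.hstack([cv2.resize(a[110:270,200:340],None,fx=2.8,fy=2.8),cv2.resize(b[120:280,260:385],None,fx=2.8,fy=2.8)]))
```

```text
tip [ 0.6002 -0.0287  0.0427] shift cm (tool) [-0.1  -0.11 -0.23]
```

View pics/s6.png

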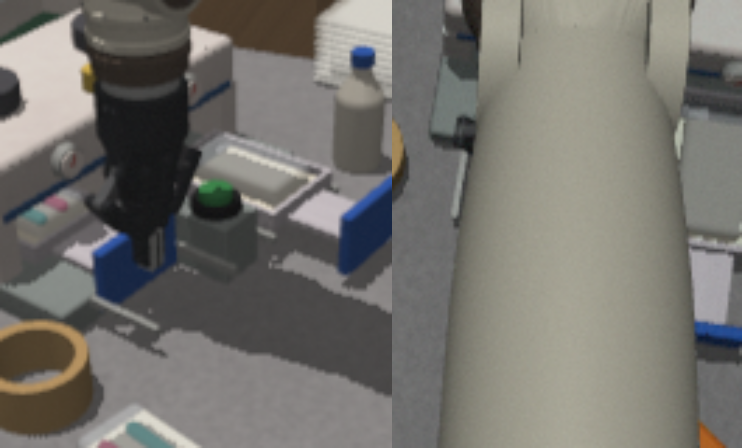

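Force rises to 18 N with no further motion, and the tip is within 1 mm of the predicted home position, so the tray is on its stop. Backing off and rising.

move_arm --commands '[{"claw": -1,"travel": [0.5,0,0],"turn": 0},{"claw": -1,"travel": [2,0,0],"turn": 0},{"claw": -1,"travel": [2,0,-1],"turn": 0},{"claw": -1,"travel": [0,0,-4],"turn": 0},{"claw": -1,"travel": [0,0,-4],"turn": 0}]'

```text
time: 8.5
ee_pos: [0.5562, -0.0283, 0.3047]
tcp_rot: [178.6, -0.3, 171.0]
wrist_force: [1.7, -0.1, 0.6]
opening: -0.0
```

move_arm --commands '[{"claw": -1,"travel": [1,0,-2],"turn": 0},{"claw": -1,"travel": [0,0,0],"turn": 0}]'

```text
time: 8.67
ee_pos: [0.548, -0.0274, 0.332]
tcp_rot: [178.5, 0.5, 171.0]
wrist_force: [0.4, -0.0, 0.3]
opening: -0.0003
```

Run:
```python
from h import *
print(status.get_obs()["wrist_force"],status.get_obs()["tcp_rot"]); go([.5795,-.1125,.13]);go([.5795,-.1125,.0814])
T=viewer.camera_params("side")
a=viewer.camera("side");cv2.imwrite("pics/s7r.png",a)
for s,c,m in blobs(a,(105,150,70),(125,255,255),80):
    if 200<c[0]<350 and 150<c[1]<260: print(s,c)
cv2.imwrite("pics/s7.png",cv2.resize(a[100:270,150:370],None,fx=3.4,fy=3.4,interpolation=cv2.INTER_CUBIC))
```

```text
[ 0.41562231 -0.02896262  0.27231352] [178.48202125   0.45430874 170.96656456]
tip [ 0.5501 -0.0231  0.1591] shift cm (tool) [-4.29 -8.44  2.72]
tip [ 0.5501 -0.0231  0.1591] shift cm (tool) [-4.25 -8.57  7.58]
[322 172  23  36 148] [330.04054054 185.89864865]
[234 183  28  33 153] [244.70588235 195.76470588]
```

View pics/s7.png

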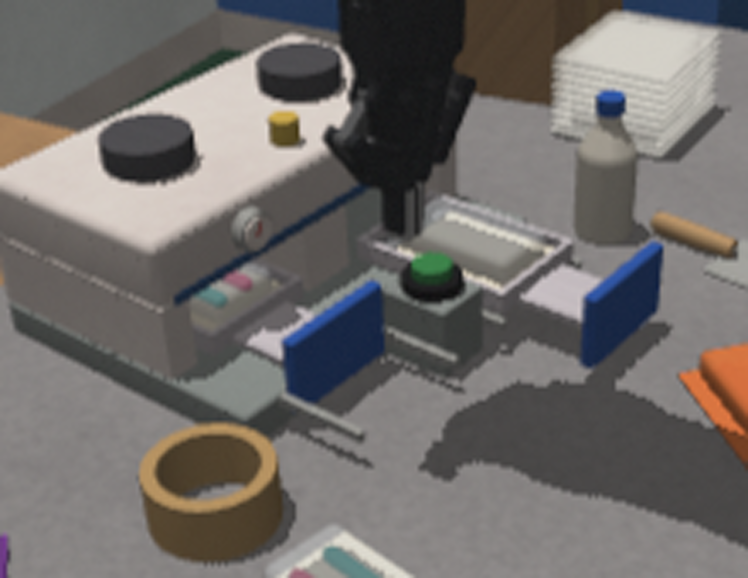

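Run:
```python
from h import *
p=viewer.camera_params("side")
A=np.array([plane(p,u,.075) for u in((281-.4,221.5-.4),(308.25-.4,203-.4))]); B=np.array([plane(p,u,.075) for u in((233.8-.4,201.5-.4),(262.4-.4,184.4-.4))])
print(B-A, np.linalg.norm((B-A).mean(0)))
```

```text
[[ 0.13505397 -0.01867621  0.        ]
 [ 0.13604775 -0.0229506   0.        ]] 0.13713946680973738
```

move_arm --commands '[{"claw": -1,"travel": [-1.5,-2.8,0],"turn": 0},{"claw": -1,"travel": [-1.5,-2.8,0.5],"turn": 0},{"claw": -1,"travel": [-1.3,-2.9,1],"turn": 0},{"claw": -1,"travel": [0,0,0.8],"turn": 0},{"claw": -1,"travel": [0,0,0],"turn": 0}]'

```text
time: 9.13
ee_pos: [0.5771, -0.1189, 0.2971]
tcp_rot: [178.5, -0.3, 170.8]
wrist_force: [-0.9, 0.7, 0.4]
opening: 0.0002
```

Run:
```python
from h import *
print(status.get_obs()["wrist_force"],status.get_obs()["tcp_rot"]); go([.5795,-.1125,.0814])
a=viewer.camera("side");
cv2.imwrite("pics/s8.png",cv2.resize(a[100:270,150:370],None,fx=3.4,fy=3.4,interpolation=cv2.INTER_CUBIC))
```

```text
[-0.88485688  0.73936913  0.44161191] [178.53880973  -0.30055403 170.82830253]
tip [ 0.5769 -0.1144  0.1241] shift cm (tool) [-0.25  0.12  4.28]
```

View pics/s8.png

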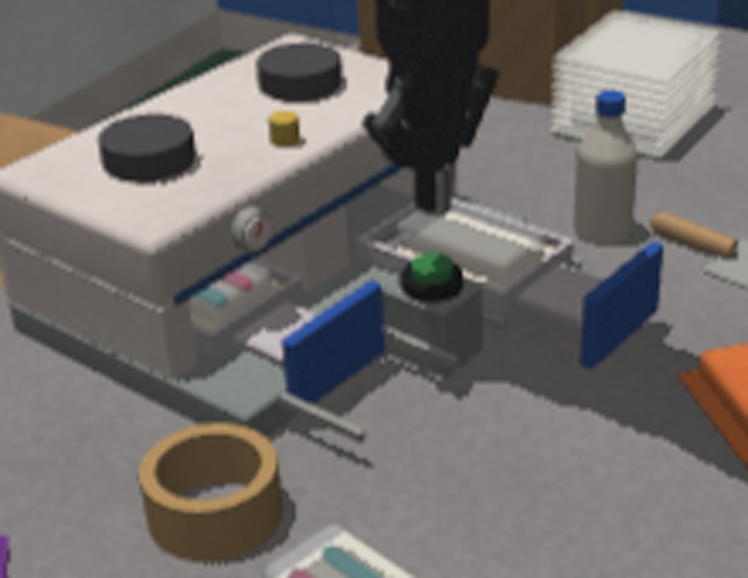

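move_arm --commands '[{"claw": -1,"travel": [-0.25,0.1,1.5],"turn": 0},{"claw": -1,"travel": [0,0,1.5],"turn": 0},{"claw": -1,"travel": [0,0,0.6],"turn": 0},{"claw": -1,"travel": [0,0,0],"turn": 0}]'

```text
time: 9.52
ee_pos: [0.5794, -0.1152, 0.2632]
tcp_rot: [178.5, -0.2, 171.0]
wrist_force: [-0.7, -0.2, -0.1]
opening: -0.0002
```

move_arm --commands '[{"claw": -1,"travel": [0,0,0.3],"turn": 0},{"claw": -1,"travel": [0,0,0.3],"turn": 0},{"claw": -1,"travel": [0,0,0],"turn": 0}]'

```text
time: 9.77
ee_pos: [0.5799, -0.1158, 0.2589]
tcp_rot: [178.6, -0.0, 171.0]
wrist_force: [0.1, 0.7, -0.6]
opening: 0.0003
```

move_arm --commands '[{"claw": -1,"travel": [0,0,0.3],"turn": 0},{"claw": -1,"travel": [0,0,0],"turn": 0}]'

```text
time: 9.93
ee_pos: [0.5799, -0.116, 0.2556]
tcp_rot: [178.6, -0.1, 171.0]
wrist_force: [0.8, 0.2, 1.1]
opening: 0.0001
```

Tip is at about 0.083, near the button top.

move_arm --commands '[{"claw": -1,"travel": [0,0,0.3],"turn": 0},{"claw": -1,"travel": [0,0,0],"turn": 0}]'

```text
time: 10.1
ee_pos: [0.5799, -0.116, 0.2526]
tcp_rot: [178.6, -0.0, 170.9]
wrist_force: [0.1, 0.7, 2.8]
opening: 0.0001
```

move_arm --commands '[{"claw": -1,"travel": [0,0,0.3],"turn": 0},{"claw": -1,"travel": [0,0,0],"turn": 0}]'

```text
time: 10.27
ee_pos: [0.58, -0.116, 0.2496]
tcp_rot: [178.6, -0.0, 170.9]
wrist_force: [0.1, -0.8, 3.6]
opening: 0.0
```

move_arm --commands '[{"claw": -1,"travel": [0,0,0.2],"turn": 0},{"claw": -1,"travel": [0,0,0],"turn": 0}]'

```text
time: 10.43
ee_pos: [0.5799, -0.1159, 0.2494]
tcp_rot: [178.6, 0.0, 170.9]
wrist_force: [-3.1, -0.1, 12.0]
opening: 0.0001
```

move_arm --commands '[{"claw": -1,"travel": [0,0,0.15],"turn": 0},{"claw": -1,"travel": [0,0,0],"turn": 0}]'

```text
time: 10.6
ee_pos: [0.5798, -0.1159, 0.2492]
tcp_rot: [178.6, 0.1, 170.9]
wrist_force: [-8.1, 0.1, 21.1]
opening: 0.0002
```

Run:
```python
from h import *
a=viewer.camera("side");
cv2.imwrite("pics/s9.png",cv2.resize(a[130:230,220:340],None,fx=6,fy=6,interpolation=cv2.INTER_CUBIC))
```

```text
(no output)
```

View pics/s9.png

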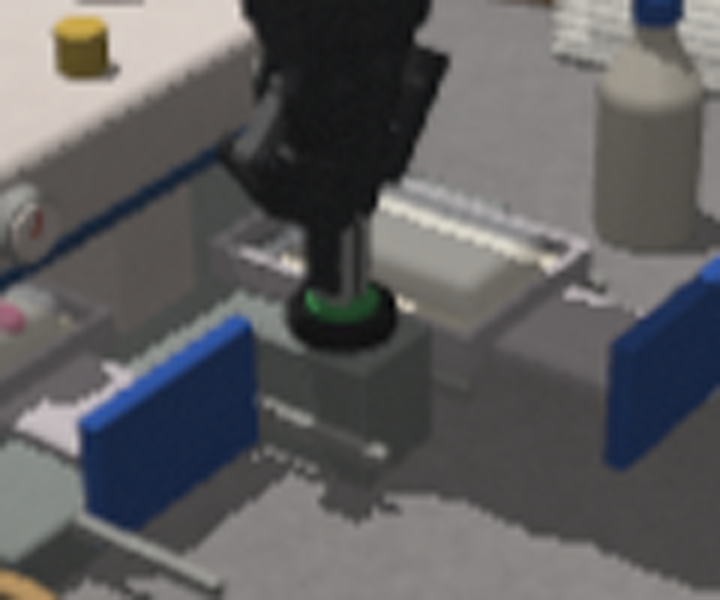

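The button is down flush with its ring and the tip is on the green cap. Releasing and retreating upwards.

move_arm --commands '[{"claw": -1,"travel": [0,0,-0.5],"turn": 0},{"claw": -1,"travel": [0,0,-1],"turn": 0},{"claw": -1,"travel": [0,0,-2.5],"turn": 0},{"claw": -1,"travel": [0,0,-4],"turn": 0},{"claw": -1,"travel": [1,0,-4],"turn": 0}]'

```text
time: 11.07
ee_pos: [0.5699, -0.1172, 0.3659]
tcp_rot: [178.6, -0.3, 171.0]
wrist_force: [1.9, 0.1, 0.6]
opening: 0.0001
```

move_arm --commands '[{"claw": -1,"travel": [3,0,0],"turn": 0},{"claw": -1,"travel": [3,0,0],"turn": 0},{"claw": -1,"travel": [2,0,0],"turn": 0},{"claw": -1,"travel": [0,0,0],"turn": 0},{"claw": -1,"travel": [0,0,0],"turn": 0}]'

```text
time: 11.48
ee_pos: [0.4901, -0.1045, 0.3668]
tcp_rot: [178.6, -0.0, 170.9]
wrist_force: [0.2, -0.1, -0.2]
opening: -0.0002
```

Run:
```python
from h import *
print(status.get_obs()["qd"].round(2),status.get_obs()["wrist_force"])
a=viewer.camera("side");
for s,c,m in blobs(a,(50,120,40),(80,255,255)): print("green",s,c)
for s,c,m in blobs(a,(105,150,70),(125,255,255),80):
    if 200<c[0]<350 and 150<c[1]<260: print(s,c)
cv2.imwrite("pics/s10.png",cv2.resize(a[100:270,150:370],None,fx=3.4,fy=3.4,interpolation=cv2.INTER_CUBIC))
```

```text
[ 0.11  2.34  1.54 -0.75 -0.09 -0.02] [ 0.18864373 -0.12591595 -0.17384807]
green [271 175  12   8  78] [276.58974359 178.53846154]
[322 172  23  34 110] [331.53636364 183.6       ]
[234 183  28  33 149] [244.69798658 195.75838926]
```

View pics/s10.png

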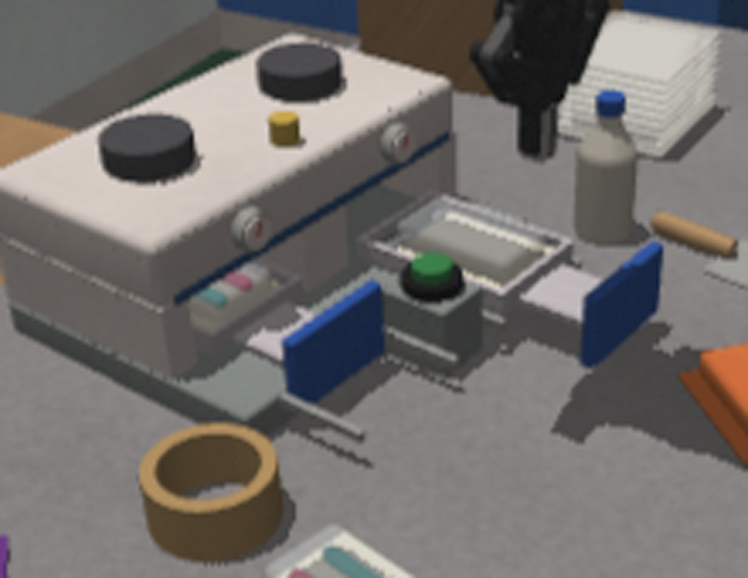

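```bash
python3 -c "
from workcell import bot; print(bot.job_done())"
```

```text
the job is handed in; nothing more can be done
None
```

The job is done and handed in at about 11.5 s. The filled pack was in the left tray. I pushed that tray home by its blue plate with the shut fingertips at about 0.1 m/s, slower at the end. I then pressed the green button fully down and let it spring back.

**What the last checks showed:**
- **Tray home:** At the end the push force rose to about 18 N with almost no further motion, so the tray was on its stop. The fingertips travelled about 139 mm from contact. The side camera alone gave 137 mm, which is within its error of about 2 mm but only 1 mm above the 136 mm limit.
- **Button:** It bottomed after about 6 mm of travel, with the force reaching 21 N. Afterwards its image was back where it started.
- **Other items:** In the last picture the right tray and its empty blister look unmoved. So do the tape and the spray bottle. The scraper and the finished pack are only partly in that crop, and I did not measure any of these positions. The arm ended clear of everything, with the wrist force near zero.

**What went wrong on the way:** On the first approach the last joint ran into its range limit. That left a tilt of about 1.4° in the tool for the rest of the run. I turned the tool half round before pushing.

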